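# Pull the etching cabinet's hatch down with the hook pole

### The arm

A 7-joint arm with a two-finger parallel gripper is mounted at the origin on the work surface. World frame = base frame: x ahead of the robot, y to its left, z up, the work surface at z = 0. Lengths are in m, angles in rad, forces in N, time in s.
With the tool pointing down it reaches from about 0.425 to 0.975 m from the base axis. Payload 16.7 kg.
Tool frame: the origin (TCP) lies at the very end of the fingers, on their centre line; the grasp point (between the pads) lies 19 mm behind it (robot.grasp_offset is the distance from the TCP to the grasp point, in m); z points along the fingers, y is the line along which they close (so a half turn about z gives the same grasp; the last joint's range is limited). The gripper opens to 85 mm and grips with 20 to 120 N. Pads are 22 mm wide; open, the fingers measure 114 mm over their backs; the gripper's body (76 mm by 85 mm) begins 54 mm behind the grasp point. The pads swing forward as they close: fully open they stand 13 mm farther back than shut.
Start: joints at [-1.319, 0.426, 0.074, 1.606, -0.034, 1.111, -0.067], TCP at [0.263, 0.621, 0.231] pointing down, gripper open.
Joint ranges: [-2.85, 2.85], [-0.5, 2.14], [-1.23, 1.37], [0.21, 2.46], [-1.02, 4.16], [0.16, 2.05], [-2.73, 2.73]. Speed limits (rad/s): [1.89, 1.89, 2.39, 2.39, 3.01, 3.01, 3.01].

### API

Orientations are given as a unit quaternion [w, x, y, z].
In Python, from cell import robot, eoat, cams, job, cut_out, tip_of gives the robot as it stands. Calls block until the motion is done:
- robot.move_ptp(position, orientation): joint-space move of the TCP to a pose.
- robot.move_straight(position, orientation=None, vel=0.15, f_stop=None): straight line of the TCP; orientation=None keeps the orientation; vel is the mean speed in m/s. With f_stop (N) it stops when the force on the tool has changed by that much, and returns True; else False.
- robot.move_j(angles): joint-space move.
- eoat.grip(opening, strength=None): finger opening in m; strength is the grip in N (None keeps the last); returns when the fingers have stopped.
- robot.sleep(seconds).
- robot.ik(position, orientation): joint angles nearest the present ones, or None.
- cams.grab_frame(name): name is "scene" or "top" or "wrist"; returns the picture (384x512x3 uint8, blue, green, red); there is no depth.
- cams.calibration(name): a dict with "mtx" (3x3 intrinsics, pixels), "world_to_cam" (4x4, takes a point from world to camera coordinates); the wrist camera has in their place "tool_from_camera" (4x4, takes a point from camera to tool coordinates, whose origin is the TCP and whose axes are the flange's). Camera axes: x right, y down, z forward; pixel columns grow to the right and rows downward; lengths in m; the calibration is good to about 2 mm. A picture is of the moment at which its call begins: read the wrist's pose just before it. calibration takes no time and is no camera call.
A pose or a line that the arm cannot do raises robot.Unreachable and nothing moves.
- job.finish_job(): hands the job in; it is judged then, once.
Trained networks look in the newest picture that a camera, given by its name, has taken for a name from the list of things; names that differ only in an ending like _2 or _b are one class to them, and where a whole thing is asked for, a point or a joint stands for the part that bears it (a point fixed in the world has none). Each returns a list of dicts, best first, with "confidence" (0 to 1); they miss things now and then, are a little off and sometimes report something else, mostly with a low value. They report only what shows in the picture. A call takes as long as a camera call. They do not tell look-alikes from the thing itself.
- cut_out(name, camera): "pixels" (384x512 bool, what is visible of it) and "box" ([left, top, width, height] in pixels, round what is visible of it).
- tip_of(name, camera): "at" ([row, column] in pixels: a listed point, or the origin of a listed thing).
Readings, each from a call of its own:
- robot.read_clock(): time.
- robot.read_qpos(): joint angles.
- robot.read_joint_velocities(): joint speeds.
- robot.read_joint_torque(): joint torques, N m.
- robot.read_eef_pos(): TCP position.
- robot.read_tcp_rot(): TCP orientation.
- robot.read_ft_force(): force on the tool from outside, world axes, zero at the start.
- robot.read_ft_torque(): the same for the moment, N m.
- robot.read_gripper_width(): finger opening in m.
- robot.read_grip_force(): force on a finger pad.
Only numpy, scipy, OpenCV 4.12 (cv2) and the standard library are available. Lean on these libraries where they do the work, as an engineer would, in place of code of your own. Each camera call takes 0.05 s, during which the arm holds its last target. There are 200 camera calls.

### The job

Take the hook pole from its rack, drop its hook into the red ring at the top of the etching cabinet's open sliding hatch, and use it to pull the hatch gently all the way down to its stop. Bed the seal by keeping up a firm pull of about 15 N against the stop for at least half a second, never more than 22 N, then unhook and lay the pole back in both notches of its rack, hook end to the same side as before. Move the hatch with the pole only, do not touch it with the gripper, and leave the bottle, tin and jar where they stand.

Things in the scene. Friction and masses are not known exactly. Their poses are not given: they have to be found in the camera images.
- cabinet: White bench-top etching cabinet, 320 deep (x) by 300 wide (y), fixed; origin at the middle of its underside, +x to its high back, z up. Its face slopes at 38 degrees, from 50 high at the front edge (local x -160) to 300 at the back (x +160). Stands on the left or right of the bench, turned a little.
- hatch (a joint): Slide of the clear, aluminium-framed hatch (215 long, 262 wide, 0.5 kg) on that slope: m travelled down the slope, 0 = fully up (open), 0.13 = against its lower stop (closed, hard stop). It moves along the cabinet's local direction (-cos 38, 0, -sin 38 degrees), stays where it is left, and needs about 2 to 7 N along the slope to move.
- ring (a point): Centre of the red flat ring on the hatch's upper end, axes as the cabinet's. It lies level: clear hole 17, bar 6 thick, outer 30; centre 45 vertically above the sloping face, stem on the far (cabinet +x) side, 25 of free depth below. The stem slides stiffly (2.5 N) in a track on the hatch: 0 to 25 of free play down the slope, unknown each time, is drawn out before or while the hatch moves.
- pole: Hook pole, loose, 0.13 to 0.2 kg: square wood rod 14 by 14, brass block 18 square on its tail (local x -153 to -131), dark steel hook at the other end. Origin on the rod's axis at its centre of mass; grip here from above, across the 14 width (bare for 60 either way). +x along the rod to the hook, z up as it lies. The steel bar (7 thick) runs out to x +130 and turns straight down to the toe.
- toe (a point): Lower tip of the hook's down-turned toe: 130 ahead of the pole's origin and 29.5 below the rod's axis; toe 7 thick, rounded. With the hook fully in the ring its level bar rests on the ring and the toe's tip is 23 below the ring's centre.
- rack: Dark wooden pole rack, fixed: base 190 by 100 by 12, two posts 12 thick at local x -78 and +78, each with an upward notch 20 wide, flared at the mouth, floor of the notch 110 above the bench, top of the posts 136. Origin at the middle of its underside; the pole lies along local x with its hook towards +x.
- rest (a point): Point on the rack where the pole's origin belongs when it lies in both notches: 117 above the bench, over the rack's origin.
- bottle: Blue bottle 72 across, 190 high, with a black cap, origin under its middle; to be left alone.
- ink_tin: Ink tin 66 across, 45 high, origin under its middle; to be left alone.
- jar: Amber jar 60 across, 70 high, origin under its middle; to be left alone.
Things that resemble listed ones, but are neither listed nor needed, are in the scene too. Several things have the shape of the rack; the one meant has the colours described above.

How it is judged:
By the outcome, as a careful person would: the job done as asked, in the order asked, and still so for the second after the job is handed in, with the robot touching nothing.
It also fails if it takes over 72 s, if anything falls off the work surface, if the arm or the gripper's body presses on something with over 40 N, if the wrist force passes 120 N, or if a joint passes its speed limit or range.

## Working session

There is one attempt and no reset: what is moved stays moved. The work goes in short steps, each a Python script; the robot and the scene stay as the last script left them, time stands still between calls to the robot, and variables do not carry over. Pictures are saved under pics/ and viewed, at most 12 in all, crops included, and the job is handed in when it is done.

```bash
mkdir -p pics; ls
python3 - <<'E'
from cell import robot, eoat, cams, job, cut_out, tip_of
import cv2, numpy as np
a=[]
for c in ("scene","top"):
    im=cams.grab_frame(c); cv2.imwrite(f"pics/{c}0.png",im); K=cams.calibration(c)
    print(c,np.round(K["mtx"],1).tolist(),np.round(K["world_to_cam"],3).tolist())
    for n in ("cabinet","ring","pole","toe","rack","rest","bottle","ink_tin","jar"):
        try: print(n,[(np.round(d["at"],1).tolist(),round(d["confidence"],2)) for d in tip_of(n,c)][:4])
        except Exception as e: print(n,e)
        if n in("pole","rack","ring","cabinet"):
            try: print("  box",[(d["box"],round(d["confidence"],2)) for d in cut_out(n,c)][:4])
            except Exception as e: print(n,e)
print(robot.read_clock(),robot.read_tcp_rot(),robot.grasp_offset)
E
```

```text
pics
scene [[425.4, 0.0, 258.8], [0.0, 425.4, 198.4], [0.0, 0.0, 1.0]] [[0.949, -0.314, 0.009, -0.469], [-0.192, -0.601, -0.776, 0.272], [0.249, 0.735, -0.631, 1.206], [0.0, 0.0, 0.0, 1.0]]
cabinet [([296.3, 308.2], 0.67), ([202.7, 267.1], 0.25)]
  box [([233.3, 168.7, 181.7, 189.2], 0.68)]
ring [([207.7, 352.9], 0.57)]
  box [([347.7, 202.2, 12.9, 8.0], 0.49)]
pole [([187.1, 259.7], 0.74)]
  box [([216.0, 185.1, 82.7, 10.6], 0.95)]
toe [([194.2, 299.4], 0.57)]
rack [([345.2, 207.0], 0.86), ([218.1, 261.3], 0.72), ([191.3, 210.5], 0.68), ([237.8, 259.6], 0.64)]
  box [([233.0, 180.1, 55.7, 47.8], 0.84), ([183.2, 152.7, 49.0, 53.5], 0.64)]
rest [([316.5, 203.7], 0.75)]
bottle []
ink_tin [([202.9, 268.2], 0.54)]
jar [([239.4, 261.0], 0.56)]
top [[380.1, 0.0, 257.8], [0.0, 380.1, 192.8], [0.0, 0.0, 1.0]] [[0.16, -0.987, 0.0, -0.017], [-0.964, -0.156, -0.214, 0.537], [0.211, 0.034, -0.977, 0.958], [0.0, 0.0, 0.0, 1.0]]
cabinet [([192.8, 350.4], 0.58)]
  box [([294.2, 90.9, 158.0, 162.5], 0.97)]
ring [([124.7, 382.4], 0.64), ([180.2, 226.3], 0.58)]
  box [([374.8, 112.0, 12.6, 18.5], 0.48)]
pole [([170.3, 225.3], 0.64)]
  box [([199.2, 127.5, 38.9, 103.8], 0.78)]
toe [([126.3, 241.7], 0.7)]
rack [([311.7, 367.3], 0.89), ([180.3, 223.5], 0.85), ([217.5, 146.5], 0.85)]
  box [([111.3, 175.1, 57.7, 80.5], 0.91), ([199.8, 136.0, 53.5, 83.6], 0.82), ([339.5, 271.5, 60.6, 87.3], 0.68)]
rest [([173.4, 221.9], 0.89), ([317.8, 376.5], 0.79), ([211.6, 129.5], 0.67)]
bottle [([145.8, 277.0], 0.86)]
ink_tin [([159.6, 195.8], 0.55)]
jar [([200.0, 258.2], 0.8)]
1.4 [-1.20789405e-05  1.99073664e-01  9.79984529e-01 -5.42089215e-06] 0.0187
```

View pics/scene0.png

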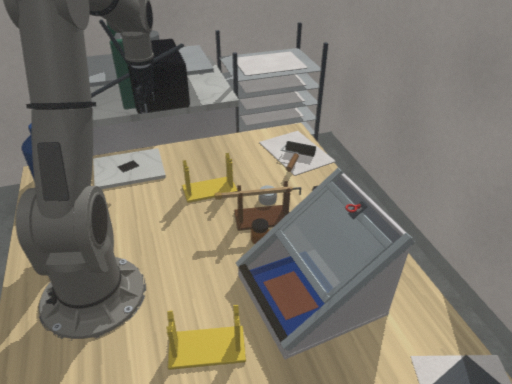

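View pics/top0.png

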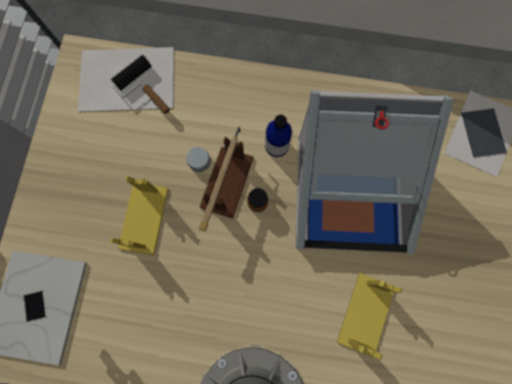

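The top view shows the brown rack and pole at about (225,180), with the hook at (240,127) and the tail at (203,228). The bottle is at (278,140), the jar at (258,199) and the tin at (198,158). The red ring is at (381,121) and the cabinet's back corners are at (311,93) and (450,98). The yellow racks are decoys.

```bash
cat > h.py <<'E'
from cell import robot, eoat, cams, job, cut_out, tip_of
import cv2, numpy as np
from scipy.optimize import least_squares
from scipy.spatial.transform import Rotation as R
def proj(c,P):
    k=cams.calibration(c); P=np.atleast_2d(P); T=k["world_to_cam"]; T=np.array(T)
    q=P@T[:3,:3].T+T[:3,3]; q=q@np.array(k["mtx"]).T
    return q[:,:2]/q[:,2:]          # col,row
def atz(c,uv,z):
    k=cams.calibration(c); T=np.array(k["world_to_cam"])
    d=T[:3,:3].T@np.linalg.solve(np.array(k["mtx"]),[*uv,1]); o=-T[:3,:3].T@T[:3,3]
    return o+d*(z-o[2])/d[2]
def tri(obs):
    return least_squares(lambda p:np.concatenate([proj(c,p)[0]-uv for c,uv in obs]),[.6,0,.2])
def quat(yaw):  # tool down; tool y (closing) along world yaw+90deg for x-axis along yaw
    x=np.array([np.cos(yaw),np.sin(yaw),0]); z=np.array([0,0,-1.]); y=np.cross(z,x)
    q=R.from_matrix(np.c_[x,y,z]).as_quat(); return q[[3,0,1,2]]
def wproj_atz(uv,z,pos,q):
    k=cams.calibration("wrist"); C=np.array(k["tool_from_camera"]); Rt=R.from_quat(np.array(q)[[1,2,3,0]]).as_matrix()
    o=pos+Rt@C[:3,3]; d=Rt@C[:3,:3]@np.linalg.solve(np.array(k["mtx"]),[*uv,1])
    return o+d*(z-o[2])/d[2]
E
python3 - <<'E'
from h import *
r=tri([("scene",(352.9,207.7)),("top",(382.4,124.7))]); print("ring",r.x,r.cost)
r=tri([("scene",(259.7,187.1+2)),("top",(225.3,170.3))]); print("pole",r.x,r.cost)
print("rest", atz("top",(221.9,173.4),.117),"toe",atz("top",(241.7,126.3),.0875), atz("scene",(299.4,194.2),.0875))
print("poleo",atz("top",(225.3,170.3),.117),"tail",atz("top",(203.5,228),.117))
for n,uv,z in(("bottle",(277,145.8),0),("tin",(195.8,159.6),0),("jar",(258.2,200),0),("rackorig",(223.5,180.3),0)): print(n,atz("top",uv,z))
L=np.array([[.16,.15,.3],[.16,-.15,.3],[-.16,.15,.05],[-.16,-.15,.05]])
def cab(p): 
    c,s=np.cos(p[2]),np.sin(p[2]); return L@np.array([[c,-s,0],[s,c,0],[0,0,1]]).T+[p[0],p[1],0]
T=np.array([[311,93],[451,98],[298,246],[410,250]]);S=np.array([[340,173],[411,239],[240,264],[285,350]])
f=lambda p:np.concatenate([(proj("top",cab(p))-T).ravel(),(proj("scene",cab(p))-S).ravel()])
r=least_squares(f,[.65,-.3,0],loss="soft_l1"); print("cab",r.x,r.cost,f(r.x).round(1))
# axes of ring in cab frame
E
```

```text
ring [ 0.67555553 -0.17791144  0.28914773] 2.8714200058568666
pole [0.5555536  0.15687571 0.13331403] 4.4393558279161995
rest [0.55508495 0.16556745 0.117     ] toe [0.70046192 0.14063284 0.0875    ] [0.68466976 0.14478871 0.0875    ]
poleo [0.56451116 0.1584901  0.117     ] tail [0.41081949 0.18527436 0.117     ]
bottle [0.69213045 0.03872158 0.        ]
tin [0.61325698 0.26362789 0.        ]
jar [0.52479879 0.06702842 0.        ]
rackorig [0.5654691  0.17376286 0.        ]
cab [ 0.58139012 -0.18589495  0.12280904] 25.039433383121498 [ 0.9 -2.9  1.  -3.  -0.4  2.4  2.8  2.8 -0.6 -6.4  1.8 -4.2 -4.4 -0.1
 -0.8 -1.3]
```

Run:
```python
from h import *
yaw=-.155
robot.move_ptp([.50,.17,.33],quat(yaw))
p,q=robot.read_eef_pos(),robot.read_tcp_rot()
im=cams.grab_frame("wrist"); cv2.imwrite("pics/w1.png",im)
k=cams.calibration("wrist"); print(np.round(k["mtx"],1).tolist(),np.round(k["tool_from_camera"],3).tolist(),p,q,robot.read_clock(),robot.read_ft_force())
for n,z in (("pole",.117),("toe",.0875),("rest",.117),("rack",0)):
    for d in tip_of(n,"wrist")[:2]: print(n,np.round(d["at"],1),round(d["confidence"],2),wproj_atz(d["at"][::-1],z,p,q).round(4))
for d in cut_out("pole","wrist")[:1]:
    m=d["pixels"]; rr,cc=np.nonzero(m)
    P=np.array([wproj_atz((c,r),.124,p,q)[:2] for r,c in zip(rr,cc)])
    w,v=np.linalg.eigh(np.cov(P.T)); u=v[:,1]; t=(P-P.mean(0))@u
    print("pole mean",P.mean(0),"yaw",np.arctan(u[1]/u[0]),"ends",P.mean(0)+u*t.min(),P.mean(0)+u*t.max(),d["box"],d["confidence"])
```

```text
[[329.5, 0.0, 258.5], [0.0, 329.5, 192.6], [0.0, 0.0, 1.0]] [[0.001, -0.955, -0.296, 0.076], [1.0, 0.001, 0.0, 0.001], [0.0, -0.296, 0.955, -0.142], [0.0, 0.0, 0.0, 1.0]] [0.49987667 0.17083844 0.32992062] [ 3.75644386e-05  9.97087891e-01 -7.62609716e-02  1.27441926e-07] 3.3333 [ 0.94067501 -0.39648759  0.29933199]
pole [109.6 256.2] 0.81 [0.5565 0.1632 0.117 ]
rest [251.6  99. ] 0.98 [0.4221 0.3743 0.117 ]
rest [101.1 254.8] 0.83 [0.5652 0.1633 0.117 ]
rack [213.9 132.9] 0.75 [0.4258 0.3754 0.    ]
rack [ 99. 257.] 0.63 [0.5643 0.1616 0.    ]Traceback (most recent call last):
  File "<stdin>", line 11, in <module>
  File "h.py", line 19, in wproj_atz
    k=cams.calibration("wrist"); C=np.array(k["tool_from_camera"]); Rt=R.from_quat(np.array(q)[[1,2,3,0]]).as_matrix()
ValueError: time passes only in moves, steps and waits
```

View pics/w1.png

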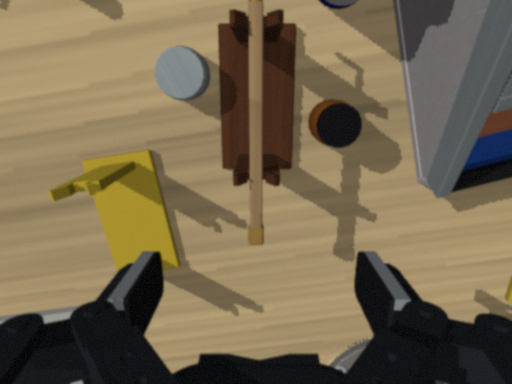

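The wrist view shows the rod running straight up the image at column ≈256, with its tail end at (256,244). The notch posts are at rows ≈20 and ≈175. Next I compute the line precisely and grasp.

```bash
python3 - <<'E'
s=open('h.py').read()
s=s.replace('def proj(','from functools import lru_cache\n@lru_cache(None)\ndef cal(n): return cams.calibration(n)\ndef proj(').replace('k=cams.calibration(','k=cal(')
open('h.py','w').write(s)
E
python3 - <<'E'
from h import *
p,q=robot.read_eef_pos(),robot.read_tcp_rot()
cams.grab_frame("wrist")
d=cut_out("pole","wrist")[0]; m=d["pixels"]; print(d["box"],d["confidence"])
rows=np.arange(20,225,5); pts=[]
for r in rows:
    c=np.nonzero(m[r])[0]
    if len(c)>3: pts.append(wproj_atz((c.mean(),r),.124,p,q)[:2])
pts=np.array(pts); f=np.polyfit(pts[:,0],pts[:,1],1); print("yaw",np.arctan(f[0]),"res",np.std(np.polyval(f,pts[:,0])-pts[:,1]))
yaw=np.arctan(f[0]); u=np.array([np.cos(yaw),np.sin(yaw)])
rb=d["box"][1]+d["box"][3]; t=wproj_atz((256,rb),.126,p,q)[:2]; print("tail",t,"origin from tail",t+.153*u, "line y at .56",np.polyval(f,.56))
im=cv2.imread("pics/w1.png")
# rack base edges, centre line by colour
hsv=cv2.cvtColor(im,cv2.COLOR_BGR2HSV)
print(robot.read_clock())
E
```

```text
[246.2, 2.4, 19.9, 243.7] 0.58
yaw -0.1530025065882318 res 0.00020730567978696044
tail [0.40533229 0.18641899] origin from tail [0.55654493 0.16310083] line y at .56 0.1633912950751888
3.6833
```

Run:
```python
from h import *
robot.move_ptp([.56,-.19,.47],quat(.12))
p,q=robot.read_eef_pos(),robot.read_tcp_rot()
im=cams.grab_frame("wrist"); cv2.imwrite("pics/w2.png",im)
for d in tip_of("ring","wrist")[:2]: print(np.round(d["at"],1),round(d["confidence"],2),wproj_atz(d["at"][::-1],.29,p,q).round(4))
for d in cut_out("ring","wrist")[:1]: print(d["box"])
print(p.tolist(),q.tolist(),robot.read_clock())
```

```text
[ 41.6 257.6] 0.78 [ 0.6771 -0.1753  0.29  ]
[238.7, 10.2, 37.5, 50.5]
[0.5603153215336185, -0.18887219774311148, 0.46950031329135705] [-0.00021642653541672146, 0.9981682608984856, 0.06049786975432474, -0.0002895680165676357] 5.2833
```

View pics/w2.png

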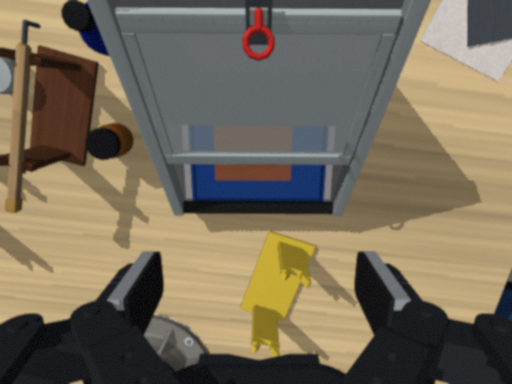

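The ring is at (258,42), and the cabinet's cross edges are level in the image, so its yaw equals the tool yaw, ≈0.121. Next I take the pole.

```bash
cat >> h.py <<'E'
YP=-.153; PO=np.array([.5565,.1632]); GZ=.098   # pole yaw, origin, TCP z when lying in the rack
YC=.121
E
python3 - <<'E'
from h import *
p=np.array([0.5603153215336185,-0.18887219774311148,0.46950031329135705]);q=[-0.00021642653541672146,0.9981682608984856,0.06049786975432474,-0.0002895680165676357]
a=wproj_atz((257.6,41.6),.27,p,q);b=wproj_atz((257.6,41.6),.31,p,q)
f=lambda P:np.concatenate([proj("scene",P)[0]-(352.9,207.7),proj("top",P)[0]-(382.4,124.7),((P-(a+(b-a)*(P[2]-.27)/.04))[:2])*1200])
r=least_squares(f,[.677,-.176,.29]);print("ring",r.x,r.fun.round(1))
eoat.grip(.06)
robot.move_ptp([*PO,.25],quat(YP))
print(robot.move_straight([*PO,GZ],vel=.12,f_stop=10))
f0=robot.read_ft_force(); print(robot.read_eef_pos(),f0)
eoat.grip(0.0,strength=110)
print(robot.read_gripper_width(),robot.read_grip_force(),robot.read_ft_force(),robot.read_ft_torque())
robot.move_straight([*PO,.32],vel=.12)
robot.sleep(.2)
print("held",robot.read_gripper_width(),robot.read_eef_pos(),robot.read_ft_force(),robot.read_ft_torque())
p,q=robot.read_eef_pos(),robot.read_tcp_rot()
im=cams.grab_frame("wrist"); cv2.imwrite("pics/w3.png",im)
for d in tip_of("toe","wrist")[:2]: print(np.round(d["at"],1),round(d["confidence"],2),wproj_atz(d["at"][::-1],p[2]+.019-.0295,p,q).round(4))
print("exp toe",PO+.13*np.array([np.cos(YP),np.sin(YP)]),robot.read_clock())
E
```

```text
ring [ 0.67719904 -0.17567941  0.2879407 ] [-1.6  0.5 -0.7 -2.1 -0.2 -0.5]
False
[0.55688774 0.16331682 0.09859991] [ 0.55847334 -0.58116516  0.47649679]
0.011991144967003453 107.39094257354736 [-2.62561569 -0.03716266  8.81487306] [ 0.1174374   0.63396335 -0.02990442]
held 0.012228198259577702 [0.55643532 0.1631475  0.3197859 ] [-0.86048815 -0.71269287 -1.4156235 ] [-0.02490172 -0.01273494 -0.03059972]
[275.7 260. ] 0.19 [0.5389 0.1635 0.3093]
exp toe [0.68498138 0.14338751] 11.4083
```

View pics/w3.png

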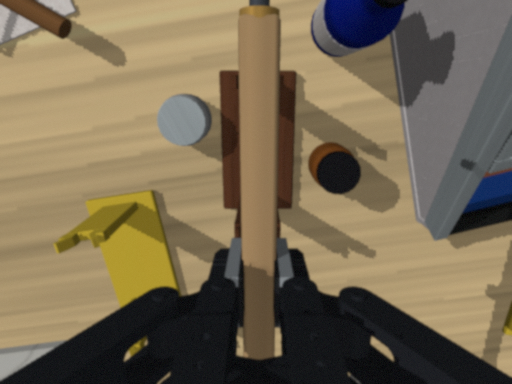

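The pole is held centrally, with the wood's front end at (258,8) and the rod straight. Next I move above the ring and check from the fixed cameras.

```bash
cat >> h.py <<'E'
RING=np.array([.6772,-.1757,.2880]); U=np.array([np.cos(YC),np.sin(YC),0])
HOOKED=RING-.13*U+[0,0,-.023+.0295-.019]   # TCP when hook fully in
E
python3 - <<'E'
from h import *
robot.move_ptp(HOOKED+[0,0,.07],quat(YC))
robot.move_straight(HOOKED+[0,0,.036],vel=.08)
robot.sleep(.3)
p=robot.read_eef_pos(); print(p,HOOKED,robot.read_ft_force(),robot.read_ft_torque())
ims=[]
for c in("scene","top"):
    im=cams.grab_frame(c); e=p+.13*U+[0,0,.019-.0295]
    uv=proj(c,[e])[0]; ru=proj(c,[RING])[0]
    print(c,"exp toe",uv.round(1),"ring",ru.round(1),[(np.round(d["at"],1)[::-1],round(d["confidence"],2)) for n in("toe","ring") for d in tip_of(n,c)[:2]])
    x,y=(int(ru[0])-50,int(ru[1])-45); ims.append(cv2.resize(im[max(y,0):max(y,0)+80,x:x+100],None,fx=4,fy=4,interpolation=cv2.INTER_CUBIC)); print("crop origin",x,max(y,0))
cv2.imwrite("pics/pre.png",np.hstack(ims)); print(robot.read_clock())
E
```

```text
[ 0.54822287 -0.19147499  0.31173066] [ 0.5481505  -0.19139164  0.2755    ] [-0.45913304  0.16348674 -1.14965852] [-0.0237513  -0.00689761  0.00861582]
scene exp toe [352.2 204.1] ring [351.4 208.2] [(array([352.9, 204.8]), 0.87), (array([352.1, 208. ]), 0.38)]
crop origin 301 163
top exp toe [383.8 120.1] ring [381.7 122.6] [(array([385.1, 118.9]), 0.61), (array([385.2, 123.7]), 0.5)]
crop origin 331 77
13.9167
```

View pics/pre.png

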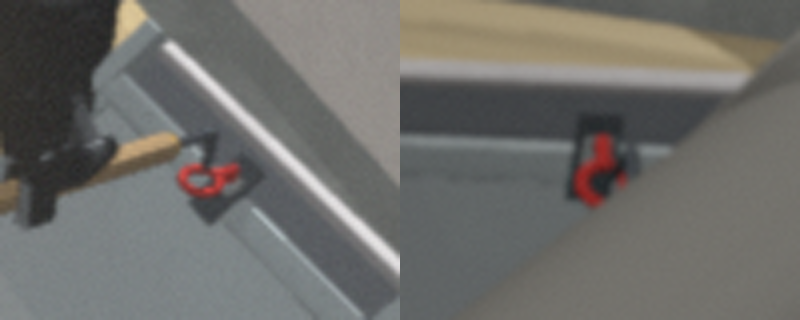

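In the scene crop the toe tip at (353,204) stands over the ring hole at (351.5,208.5). In the top crop the ring's stem is at column ≈381.5 and the hook is slightly right of it. I shift 1 mm left and lower gently.

Run:
```python
from h import *
t=HOOKED+.001*np.array([-U[1],U[0],0])
s=robot.move_straight(t+[0,0,.004],vel=.03,f_stop=3)
print(s,robot.read_eef_pos()-HOOKED,robot.read_ft_force())
if not s:
    s=robot.move_straight(t-[0,0,.004],vel=.015,f_stop=2.5)
    print(s,robot.read_eef_pos()-HOOKED,robot.read_ft_force(),robot.read_ft_torque())
im=cams.grab_frame("scene"); cv2.imwrite("pics/in.png",cv2.resize(im[153:253,291:411],None,fx=5,fy=5,interpolation=cv2.INTER_CUBIC))
p=robot.read_eef_pos(); print(proj("scene",[RING,p+.13*U+[0,0,.019]]),robot.read_clock())
```

```text
False [-2.01719302e-05  9.40790899e-04  4.17306418e-03] [ 0.55415922 -0.37329382 -2.56235228]
True [-7.66944629e-05  1.05692330e-03  5.28470293e-04] [-0.08784195 -0.08923973  2.70689611] [-0.00141154 -0.44838041 -0.07850819]
[[351.35174412 208.171543  ]
 [351.54512564 205.7387665 ]] 15.525
```

View pics/in.png

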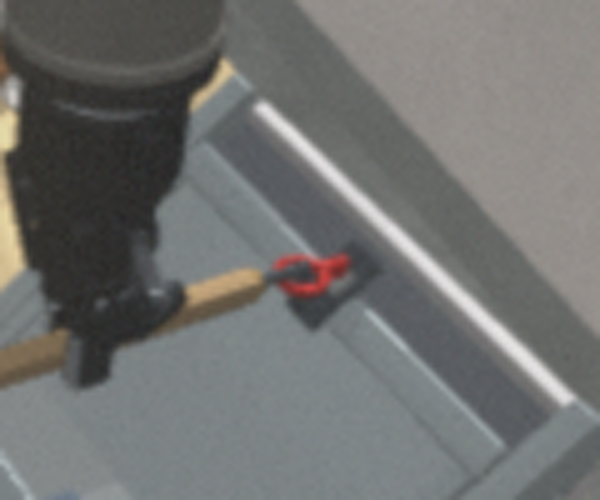

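The hook sits in the ring and touches at the predicted depth. Next I ease off slightly and pull down the slope in segments.

```bash
cat >> h.py <<'E'
A=np.radians(38); D=np.array([-np.cos(A)*U[0],-np.cos(A)*U[1],-np.sin(A)])
F0=np.array([0,-.2,-1.6]); S0=HOOKED+.001*np.array([-U[1],U[0],0])+[0,0,.0015]
def pull():
    f=robot.read_ft_force()-F0; return np.array([f@-D,f@U,f[2]])
E
python3 - <<'E'
from h import *
robot.move_straight(S0,vel=.02); print(pull())
for s in [.015,.03,.045,.06,.075,.09,.105,.115]:
    st=robot.move_straight(S0+D*s,vel=.04,f_stop=12)
    print(s,st,((robot.read_eef_pos()-S0)@D).round(4),pull().round(1),robot.read_clock())
    if st: break
E
```

```text
[2.36389949 1.25438964 2.23406371]
0.015 False 0.0153 [ 0.9 -0.9  2.7] 16.3
0.03 False 0.0304 [ 1.1 -0.7  2.7] 16.825
0.045 False 0.0455 [ 0.8 -1.5  3.2] 17.35
0.06 False 0.0605 [ 1.2 -1.   3.2] 17.875
0.075 False 0.0755 [-0.5 -2.8  2.8] 18.4
0.09 False 0.0906 [ 0.7 -2.5  4.2] 18.925
0.105 False 0.1056 [ 0.7 -2.   3.7] 19.45
0.115 False 0.1156 [ 0.1 -3.8  5.1] 19.85
```

Run:
```python
from h import *
im=cams.grab_frame("scene"); cv2.imwrite("pics/mid.png",cv2.resize(im[160:310,240:440],None,fx=4,fy=4,interpolation=cv2.INTER_CUBIC))
p=robot.read_eef_pos(); print(proj("scene",[RING,RING+.1156*D,p+.13*U+[0,0,.019-.0295]]),pull(),robot.read_ft_torque(),robot.read_gripper_width())
print([(d["at"],d["confidence"]) for n in("toe","ring") for d in tip_of(n,"scene")[:2]])
```

```text
[[351.35174412 208.171543  ]
 [317.35784387 239.28172208]
 [316.33166506 244.95853631]] [ 0.99628656 -2.43908499  4.74012404] [-0.06172891 -0.07869649  0.04355223] 0.011991681640317676
[([245.0, 317.9], 0.64), ([237.1, 317.1], 0.52)]
```

View pics/mid.png

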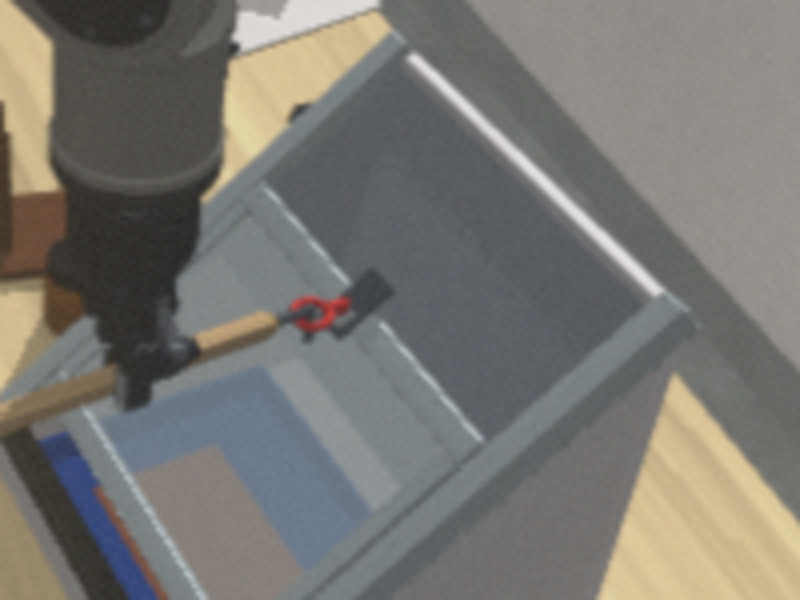

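The hook is still in the ring at crop (315,313) and the hatch is following it. I continue in fine steps to the stop.

Run:
```python
from h import *
s=.1156
while s<.162:
    s+=.003
    st=robot.move_straight(S0+D*s,vel=.02,f_stop=7)
    g=pull(); print(round(s,4),st,((robot.read_eef_pos()-S0)@D).round(4),g.round(1),round(robot.read_clock(),2))
    if g[0]>9 : break
```

```text
0.1186 False 0.1185 [3.9 1.  5. ] 20.33
0.1216 False 0.1218 [4.4 1.5 5.2] 20.63
0.1246 False 0.1249 [ 3.  -0.1  5. ] 20.93
0.1276 False 0.1278 [4.9 1.5 5.9] 21.23
0.1306 False 0.1309 [ 3.3 -0.   5.4] 21.53
0.1336 False 0.1339 [5.2 2.  5.9] 21.83
0.1366 False 0.1368 [4.4 1.6 5.2] 22.13
0.1396 False 0.1399 [4.1 0.7 5.8] 22.43
0.1426 False 0.1428 [3.7 0.8 5. ] 22.73
0.1456 False 0.1458 [3.6 0.3 5.5] 23.03
0.1486 False 0.1489 [ 4.3 -1.3  8.6] 23.33
0.1516 True 0.1507 [ 1.5 -1.   3.7] 23.55
0.1546 True 0.1512 [4.2 1.7 4.6] 23.76
0.1576 True 0.1514 [3.8 1.6 4.1] 23.98
0.1606 True 0.1516 [3.9 1.4 4.6] 24.22
0.1636 True 0.1518 [4.4 1.2 5.6] 24.48
```

Run:
```python
from h import *
p=robot.read_eef_pos(); 
for i in range(8):
    p=robot.read_eef_pos() if i==0 else t
    t=p-.0005*U
    st=robot.move_straight(t,vel=.005,f_stop=6); g=pull(); robot.sleep(.1); g2=pull()
    print(i,st,((robot.read_eef_pos()-S0)@U).round(4),(robot.read_eef_pos()-S0)[2].round(4),g.round(1),g2.round(1),round(robot.read_clock(),2))
    if max(g[0],g2[0])>10: break
```

```text
0 False -0.1188 -0.0946 [6.8 4.7 5. ] [6.9 4.8 5.1] 24.86
1 False -0.1189 -0.0945 [8.7 7.5 4.6] [9.3 7.8 5.2] 25.21
2 False -0.119 -0.0944 [10.1  9.9  3.7] [11.  10.2  4.7] 25.56
```

Run:
```python
from h import *
t=robot.read_eef_pos()
# commanded position leads the measured one; last command = measured start -1.5 mm
c=S0+np.array([0,0,0]); 
st=[]
base=robot.read_eef_pos()
for d in (.0005,.001,.0015,.002,.0025,.003,.0035):
    robot.move_straight(base-d*U,vel=.005,f_stop=6); robot.sleep(.05)
    g=np.mean([pull() for _ in range(4)],0); print(d,g.round(1),round(robot.read_clock(),2))
    if g[0]>14.3: break
for i in range(8):
    robot.sleep(.15); print(pull().round(1),np.linalg.norm(pull()).round(1))
print(robot.read_eef_pos()-S0,robot.read_clock())
```

```text
0.0005 [8.2 7.2 4.1] 25.91
0.001 [10.3  9.7  4.4] 26.21
0.0015 [11.3 11.   4.4] 26.51
0.002 [13.3 13.3  4.6] 26.81
0.0025 [15.1 16.   4.1] 27.11
[14.8 15.9  3.7] 22.0
[14.2 15.9  2.8] 21.5
[14.4 16.2  2.7] 21.8
[14.5 15.8  3.2] 21.7
[14.5 16.8  2. ] 22.3
[14.  15.   3.5] 20.8
[15.6 16.3  4.5] 23.0
[15.7 16.7  4.1] 23.3
[-0.11835661 -0.01551455 -0.09376693] 28.3083
```

Held at about 14–15.7 N for over 1 s. Next I unload and unhook.

Run:
```python
from h import *
p=robot.read_eef_pos()
print(robot.move_straight(p+.001*U,vel=.01),pull().round(1))
print(robot.move_straight(p+.0045*U,vel=.02),pull().round(1),robot.read_eef_pos()-p)
print(robot.move_straight(p+.0045*U+[0,0,.012],vel=.03,f_stop=6),pull().round(1))
q=robot.read_eef_pos()
print(robot.move_straight(p+.0045*U+[0,0,.06],vel=.05,f_stop=6),pull().round(1),robot.read_eef_pos()-p)
robot.sleep(.2)
ims=[]
for c,o in (("scene",(230,180)),("top",(300,90))):
    im=cams.grab_frame(c); e=robot.read_eef_pos()+.13*U+[0,0,.019-.0295]
    print(c,"exp toe",proj(c,[e])[0],"ring",proj(c,[RING+D*.15])[0],[(n,d["at"],round(d["confidence"],2)) for n in("toe","ring") for d in tip_of(n,c)[:1]])
    ims.append(cv2.resize(im[o[1]:o[1]+150,o[0]:o[0]+130],None,fx=3,fy=3))
cv2.imwrite("pics/un.png",np.hstack(ims)); print(robot.read_ft_force(),robot.read_ft_torque(),robot.read_clock())
```

```text
False [4.6 2.1 4.8]
False [3.4 1.7 3.3] [4.69996217e-03 4.49396075e-04 4.00334956e-05]
False [ 0.2  0.5 -0.2]
False [ 0.1  0.4 -0.3] [0.00431524 0.00065578 0.05977416]
scene exp toe [309.76639582 237.62902296] ring [307.41597359 248.38021806] [('toe', [235.9, 312.7], 0.74), ('ring', [245.2, 310.2], 0.66)]
top exp toe [375.41182085 180.94882702] ring [370.52555204 186.23851436] [('toe', [177.3, 376.0], 0.87)]
[ 0.06461969 -0.15369908 -0.65491984] [ 0.01241239  0.037702   -0.03682692] 31.2583
```

View pics/un.png

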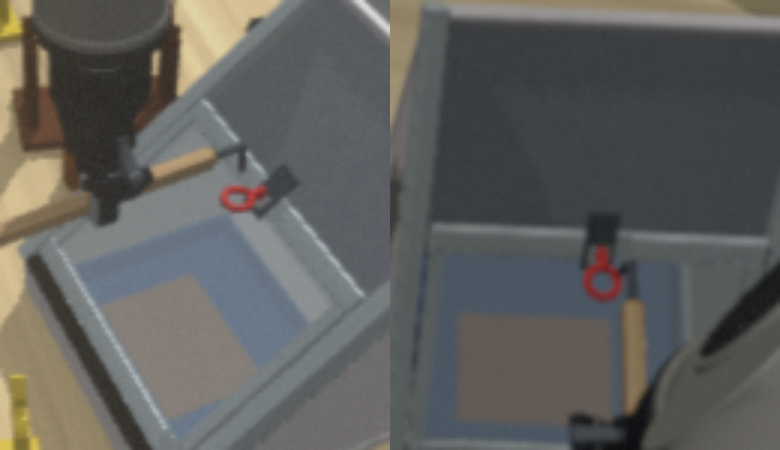

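The hook is free. The ring is at crop (240,197) with the toe above it, and the hatch frame is down at the front lip. The toe reads about 5 mm ahead of where I expected it, so I check for slip against the earlier wrist view.

Run:
```python
from h import *
im=cams.grab_frame("wrist"); cv2.imwrite("pics/w4.png",im)
old=cv2.imread("pics/w3.png")
cv2.imwrite("pics/cmp.png",np.hstack([old[:380,190:330],im[:380,190:330]]))
for n,i in(("old",old),("new",im)):
    col=i[:60,252:266].mean(1); print(n,[(r,col[r].astype(int).tolist()) for r in range(0,30,2)])
```

```text
old [(0, [65, 61, 57]), (2, [65, 60, 57]), (4, [64, 69, 73]), (6, [60, 106, 132]), (8, [59, 115, 147]), (10, [58, 115, 147]), (12, [59, 115, 147]), (14, [61, 115, 147]), (16, [70, 117, 147]), (18, [83, 120, 148]), (20, [86, 122, 149]), (22, [86, 122, 149]), (24, [86, 122, 149]), (26, [87, 122, 149]), (28, [87, 122, 149])]
new [(0, [65, 61, 57]), (2, [64, 75, 83]), (4, [61, 112, 140]), (6, [61, 118, 150]), (8, [61, 118, 150]), (10, [61, 118, 150]), (12, [63, 119, 151]), (14, [74, 124, 156]), (16, [90, 129, 159]), (18, [91, 129, 158]), (20, [91, 128, 157]), (22, [91, 129, 157]), (24, [92, 129, 158]), (26, [92, 129, 158]), (28, [92, 129, 157])]
```

View pics/cmp.png

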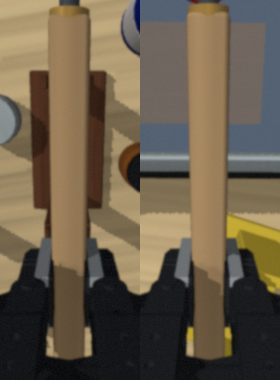

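Slip or pitch is only about 1 mm. Next I take the pole back to the rack.

Run:
```python
from h import *
p=robot.read_eef_pos()
robot.move_straight([p[0],p[1],.36],vel=.12)
T=PO-.001*np.array([np.cos(YP),np.sin(YP)])
robot.move_ptp([*T,.34],quat(YP))
robot.move_straight([*T,.155],vel=.1); robot.sleep(.2)
p=robot.read_eef_pos(); print(p,T,robot.read_clock())
s=robot.move_straight([*T,GZ-.003],vel=.03,f_stop=4)
print(s,robot.read_eef_pos(),robot.read_ft_force(),robot.read_ft_torque(),robot.read_clock())
```

```text
[0.55558798 0.16341644 0.15520821] [0.55551168 0.1633524 ] 36.0833
True [0.55565629 0.16337736 0.09925592] [ 2.07694554 -0.38735188  4.51229806] [ 0.18555602  0.19694202 -0.03207736] 37.7333
```

Run:
```python
from h import *
eoat.grip(.05); robot.sleep(.2)
p=robot.read_eef_pos(); print(robot.read_gripper_width(),robot.read_ft_force())
robot.move_straight([p[0],p[1],.25],vel=.1,f_stop=8)
robot.move_ptp([.50,.17,.33],quat(-.155)); robot.sleep(.2)
p,q=robot.read_eef_pos(),robot.read_tcp_rot()
w=cams.grab_frame("wrist")
d=cut_out("pole","wrist")[:1]
if d:
    m=d[0]["pixels"]; print(d[0]["box"])
    pts=[]
    for r in range(20,225,5):
        c=np.nonzero(m[r])[0]
        if len(c)>3: pts.append(wproj_atz((c.mean(),r),.124,p,q)[:2])
    pts=np.array(pts); f=np.polyfit(pts[:,0],pts[:,1],1); print("yaw",np.arctan(f[0]),"y(.5565)",np.polyval(f,.5565))
s=cams.grab_frame("scene")
a=cv2.resize(s[130:330,170:430],(520,400)); b=w[:400,180:340]; b=cv2.copyMakeBorder(b,0,400-b.shape[0],0,0,cv2.BORDER_CONSTANT)
cv2.imwrite("pics/fin.png",np.hstack([a,b])); print(robot.read_clock(),[(x["at"],x["confidence"]) for x in tip_of("pole","wrist")])
```

```text
0.049971239223589856 [ 0.13204502 -0.46535673  0.37807679]
[249.0, 3.0, 15.3, 243.9]
yaw -0.1511672440000913 y(.5565) 0.16191894332050194
40.8667 [([108.5, 258.1], 0.85), ([100.3, 253.3], 0.24)]
```

View pics/fin.png

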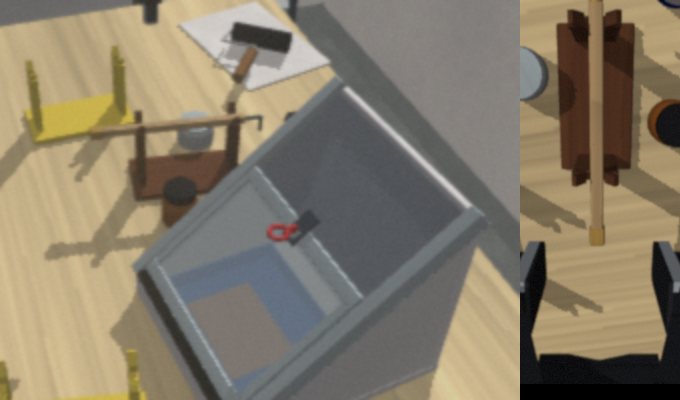

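The pole lies in both notches with its hook on the original side, and its pose matches the first wrist view. The hatch is down at its stop, the jar and tin are where they stood, and the gripper is clear.

```bash
python3 -c "
from cell import job; print(job.finish_job())"
```

```text
the job is handed in; nothing more can be done
None
```

The job is handed in: I pulled the hatch down to its stop with the pole, held about 14–16 N there for over a second, unhooked, and laid the pole back in both rack notches with the hook on its original side. The clock read about 41 s of the 72 s allowed.

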